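Load a wheel bearing through the one-way flap of the greaser's feed lane

TASK

Set the tall wheel bearing flat on the open tray of the greaser's feed lane, then slide it slowly and gently inward through the sprung flap, against the spring plunger, until the flap has popped up behind it. Then let the spring ease the bearing back onto the raised flap, without letting it snap back, and take the fingers away, so that the flap alone holds it in the lane. Leave everything else on the bench where it is.

Things in the scene. Friction and masses are not known exactly. Their poses are not given: they have to be found in the camera images.
- bearing: the wheel bearing to load: plain steel ring standing on its flat end, outside diameter 52 mm, bore 25 mm, 37 mm tall (the tallest of the three steel rings), about 0.4 kg. Starts loose on the bench. Origin: centre of its underside; z is its axis, up.
- lane: feed lane fixed to the bench, grey greaser box (130x160x65 mm, round white tub on top) at its far end. Origin: bench level, under the middle of the mouth of the roofed part; +x inward along the lane (push direction), y across, z up. Greasy floor 14 mm above the bench, 90 mm wide, x -100 to +240 mm. Inside it a flap and a spring plunger form one unit, clamped at an unmeasured place, new each time.
- tray (a point): middle of the open tray, on the lane floor, at x = -50 mm of the lane, axes as the lane's. The tray is 100 mm long (lane x -100 to 0 mm), between two kerbs 58 mm apart, each 10 mm high above the floor and 10 mm thick. The bearing is set down here.
- mouth (a point): middle of the roofed part's mouth, on the lane floor (lane x = 0), axes as the lane's. From here to x = 240 mm: walls 58 mm apart under two lips, underside 39.5, top 43.5 mm above the floor; between the lips a slot 36 mm wide, too narrow for the bearing. Closed fingers (20 mm wide across the lane, 36 mm along it), tips 16 to 22 mm above the floor, fit the slot and pass over the flap.
- flap (a joint): flap angle (rad): 0 upright, up to 1.5 folded inward and down. Steel plate 50 mm wide, top edge 13 mm above the floor; hinge line across the lane, 7 mm below its floor, 35 to 65 mm inside the mouth (not measured). A light spring lifts it; the bearing's foot folds it with 2 to 5 N. It cannot fold outward. It pops up once the bearing's rear is about 20 mm past the hinge.
- far_end (a point): middle of the lane floor's far end (lane x = 240 mm). Before it the plunger: rubber pad 3 to 33 mm above the floor, face at rest 48 mm inward of the flap's hinge. Spring: 1.2 N + 0.2 N per mm, about 6 N when the flap pops up; solid stop at 29 mm, about 5 mm later. Friction adds 1 to 3 N; pushing over 22 N is too hard. It returns the bearing about 20 mm onto the flap; over 0.3 m/s is a snap.
- race: bystander: low wide steel bearing race, diameter 68 mm, 16 mm tall; origin at the centre of its underside
- small_bearing: bystander: small steel bearing, diameter 38 mm, 14 mm tall; origin at the centre of its underside
- mug: bystander: black mug, 80 mm across, 95 mm tall; origin at the centre of its underside
- wrench: bystander: steel wrench 200 mm long lying flat; origin in its middle, at its underside
- can: bystander: spray can, 60 mm across, 190 mm tall; origin at the centre of its underside
- socket: bystander: dark steel wrench socket standing up, 26 mm across, 50 mm tall; origin at the centre of its underside
Things that resemble listed ones, but are neither listed nor needed, are in the scene too. Of the things shaped like the bearing, the steel one is meant.

How it is judged:
By the outcome, as a careful person would: the job done as asked, in the order asked, and still so for the second after the job is handed in, with the robot touching nothing.
It also fails if it takes over 64 s, if anything falls off the work surface, if the arm or the gripper's body presses on something with over 40 N, if the wrist force passes 120 N, or if a joint passes its speed limit or range.

ROBOT

A 6-joint arm with a two-finger parallel gripper is mounted at the origin on the work surface. World frame = base frame: x ahead of the robot, y to its left, z up, the work surface at z = 0. Lengths are in m, angles in rad, forces in N, time in s.
With the tool pointing down it reaches from about 0.275 to 0.725 m from the base axis. Payload 5.6 kg.
Tool frame: the origin (TCP) lies where the fingers leave the gripper's body, on its centre line; the fingertips stand 73 mm ahead of it and the grasp point (between the pads) lies 54 mm ahead of it (tcp_to_tips is the distance from the TCP to the fingertips, in m); z points along the fingers, y is the line along which they close (so a half turn about z gives the same grasp; the last joint's range is limited). The gripper opens to 85 mm and grips with 20 to 120 N. Pads are 22 mm wide; open, the fingers measure 114 mm over their backs; the gripper's body (76 mm by 85 mm) begins 54 mm behind the grasp point. The pads swing forward as they close: fully open they stand 13 mm farther back than shut.
Start: joints at [-0.978, 0.255, 0.108, 0, -1.424, -0.285], TCP at [0.167, -0.524, 0.304] pointing down, gripper open.
Joint ranges: [-2.95, 2.95], [-1.21, 1.97], [-1.09, 1.5], [-2.87, 1.71], [-2.94, -0.07], [-3.05, 3.05]. Speed limits (rad/s): [2.57, 2.57, 3.14, 3.14, 3.14, 3.14].

INTERFACE

Orientations are given as a unit quaternion [x, y, z, w].
In Python, from cell import get_obs, camera, job_done, spot_in, trace, tcp_to_tips gives the robot as it stands. The module is installed in compiled form; this text tells all that it offers.
- The arm moves only by the shell command python3 -m creep 'ROWS' [FORCE]. ROWS is JSON, a list of rows, each an object of numbers: "gripper": the opening, from -1 (shut) to 1 (fully open); "tx", "ty", "tz": the shift along the tool's x, y, z in units of 40 mm (1.0 is 40 mm); "roll": the turn about the tool's z in units of 5 degrees (1.0 is 5 degrees). In form: [{"gripper": .., "tx": .., "ty": .., "tz": .., "roll": ..}, ...]. A call has 1 to 10 rows; each row shifts and turns the commanded pose from where the row before left it, along the tool's axes as they then stand; what a row does not reach is not made up. A row lasts 1/12 s, in which the tool goes at most 41.7 mm and 7.16 degrees, less where a joint would pass 70% of its speed; a pose out of reach is approached as far as the arm can. A call is refused whole if a number of a shift passes 1 or a number of a turn 1, either way. A call with a gripper value outside its range is refused whole. The fingers move at their own pace and stop on an object; FORCE is the grip in N (left out, the last holds). Time passes only in rows, so rows that do not move let the fingers close. It gives the time, the measured TCP pose, the force, the opening and the grip force at its end, in the units of the state.
- get_obs(): the state, without advancing time (a new reading comes with each control period).
- camera(name): name is "side" or "top"; returns a dict with "img" (420x560x3 uint8, red, green, blue), "K" (3x3 intrinsics, pixels), "rvec" (rotation vector, rad) and "tvec" (3), from world to camera coordinates, as OpenCV has them. Camera axes: x right, y down, z forward; pixel columns grow to the right and rows downward; lengths in m; the calibration is good to about 2 mm. A picture is of the moment at which its call begins. There is no depth.
- job_done(): hands the job in; it is judged then, once.
Trained networks look in a picture, given as the dict that the camera call returned (one of the last four; its "shot" number tells which), for a name from the list of things; names that differ only in an ending like _2 or _b are one class to them, and where a whole thing is asked for, a point or a joint stands for the part that bears it (a point fixed in the world has none). Each returns a list of dicts, best first, with "p" (0 to 1); they miss things now and then, are a little off and sometimes report something else, mostly with a low value. They report only what shows in the picture. A call takes as long as a camera call. They do not tell look-alikes from the thing itself.
- spot_in(picture, name): "rect" ([centre column, centre row, width, height] in pixels, round what is visible of it).
- trace(picture, name): "pixels" (420x560 bool, what is visible of it) and "rect" ([centre column, centre row, width, height] in pixels, round what is visible of it).
The state is a dict: "clock": time; "q": joint angles; "qd": joint speeds; "joint_efforts": joint torques, N m; "position": TCP position; "tcp_rot": TCP orientation; "contact_force": force on the tool from outside, world axes, zero at the start; "torque": the same for the moment, N m; "opening": finger opening in m; "grasp_force": force on a finger pad.
Only numpy, scipy, OpenCV 4.12 (cv2) and the standard library are available. Lean on these libraries where they do the work, as an engineer would, in place of code of your own. Each camera call takes 0.05 s, during which the arm holds its last target. There are 200 camera calls.

## Working session

There is one attempt and no reset: what is moved stays moved. The work goes in short steps, Python scripts to look and compute and a shell command to move; the robot and the scene stay as the last step left them, time stands still between calls to the robot, and variables do not carry over. Pictures are saved under pics/ and viewed, at most 10 in all, crops included, and the job is handed in when it is done.

```bash
mkdir -p pics
cat > h.py <<'E'
import numpy as np, cv2
from cell import *
def ray(c,uv):
    R=cv2.Rodrigues(np.array(c["rvec"],float))[0]; t=np.array(c["tvec"],float).ravel()
    n=cv2.undistortPoints(np.array([[uv]],float),np.array(c["K"]),None)[0,0]
    d=R.T@np.array([n[0],n[1],1]); return -R.T@t,d
def at_z(c,uv,z):
    o,d=ray(c,uv); return o+d*(z-o[2])/d[2]
def px(c,p):
    return cv2.projectPoints(np.array(p,float).reshape(-1,1,3),np.array(c["rvec"],float),np.array(c["tvec"],float),np.array(c["K"],float),None)[0][:,0]
def save(c,n,box=None,s=1):
    im=cv2.cvtColor(c["img"],cv2.COLOR_RGB2BGR)
    if box: im=im[box[1]:box[3],box[0]:box[2]]
    cv2.imwrite(n,cv2.resize(im,None,fx=s,fy=s,interpolation=cv2.INTER_CUBIC))
E
python3 - <<'E'
from h import *
for n in("top","side"):
    c=camera(n); save(c,f"pics/{n}0.png")
    o,_=ray(c,(280,210)); print(n,"cam at",o.round(3))
    for k in("bearing","lane","race","small_bearing"):
        for r in spot_in(c,k)[:5]: print(n,k,round(r["p"],2),np.round(r["rect"],1),at_z(c,r["rect"][:2],0.03).round(3))
o=get_obs();print(o["position"],o["tcp_rot"],o["opening"],tcp_to_tips,o["clock"])
E
```

```text
top cam at [0.447 0.038 0.965]
top bearing 0.87 [345.9 212.9  20.7  25.1] [ 0.567 -0.163  0.03 ]
top bearing 0.83 [333.4 172.7  19.7  19.3] [ 0.668 -0.131  0.03 ]
top bearing 0.64 [305.4 207.3  16.9  22.2] [ 0.578 -0.062  0.03 ]
top bearing 0.55 [388.1 212.4  25.5  23. ] [ 0.571 -0.27   0.03 ]
top lane 0.62 [246.2 157.5 106.2 197.4] [0.701 0.09  0.03 ]
top race 0.69 [337.3 261.2  30.8  27.8] [ 0.447 -0.142  0.03 ]
top small_bearing 0.72 [396.6 257.9  15.1   7.3] [ 0.458 -0.289  0.03 ]
side cam at [ 0.361 -0.531  0.554]
side bearing 0.9 [335.2 307.1  30.3  36.9] [ 0.562 -0.177  0.03 ]
side bearing 0.88 [373.2 359.3  42.8  49. ] [ 0.572 -0.276  0.03 ]
side bearing 0.81 [382.5 268.8  34.7  33.2] [ 0.671 -0.134  0.03 ]
side bearing 0.71 [316.6 257.2  32.   34.5] [ 0.578 -0.068  0.03 ]
side lane 0.98 [342.1 191.7 234.2 116.6] [0.705 0.089 0.03 ]
side race 0.97 [258.6 321.5  40.   42. ] [ 0.442 -0.16   0.03 ]
side small_bearing 0.57 [307.5 405.5  23.8  28.7] [ 0.463 -0.303  0.03 ]
side small_bearing 0.4 [342.8 186.4 233.8 113.7] [0.715 0.106 0.03 ]
[ 0.16663913 -0.52411574  0.30385296] [-1.53290722e-01  9.88181134e-01  3.68793697e-05  4.98560434e-06] 0.08520115226820207 0.0726 0.5
```

View pics/top0.png

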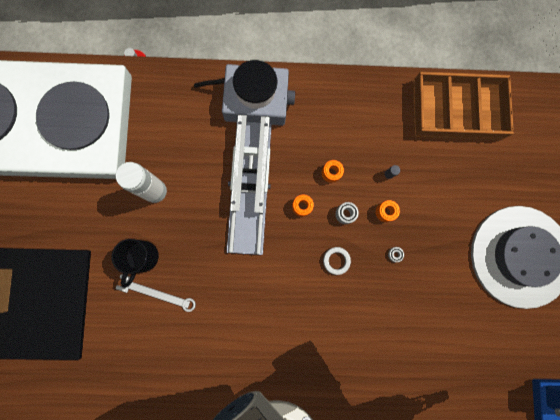

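View pics/side0.png

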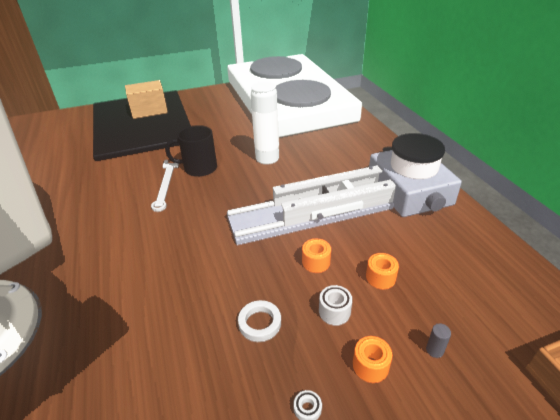

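Candidates for the bearing: orange rings at top-view (333,171), (303,205) and (389,211), and a steel ring at (347,212). Only the (347,212) ring is tall, plain steel and about 52 mm across. The race (337,261) is low and wide, and the small bearing is at (397,255). I'll confirm this in a crop that also shows the lane edges.

Run:
```python
from h import *
c=camera("top"); save(c,"pics/top_crop.png",(215,110,365,260),4)
s=camera("side"); save(s,"pics/side_crop.png",(215,150,415,350),3)
for n,cc in(("top",c),("side",s)):
    for k in("bearing","lane","flap"):
        for r in trace(cc,k):
            m=r["pixels"]; col=cc["img"][m].mean(0); print(n,k,round(r["p"],2),np.round(r["rect"],1),col.round())
            if k=="lane": cv2.imwrite(f"pics/m_{n}.png",m.astype(np.uint8)*255)
```

```text
top bearing 0.92 [331.1 174.6  20.5  22.2] [202. 107.  20.]
top bearing 0.69 [386.9 211.5  25.   22. ] [202. 112.  24.]
top bearing 0.61 [346.2 213.6  22.6  24.9] [143. 143. 139.]
top bearing 0.55 [304.  206.7  18.8  21.8] [219. 116.  20.]
top lane 0.59 [245.1 158.2 107.5 197.9] [126. 127. 130.]
top lane 0.48 [345.5 213.6  25.3  25.3] [140. 138. 133.]
side bearing 0.92 [381.8 271.2  32.   34.3] [240. 149.  66.]
side bearing 0.89 [317.2 256.3  23.7  36.6] [244. 157.  75.]
side bearing 0.86 [372.4 358.6  41.5  49.2] [239. 149.  64.]
side lane 0.88 [344.5 189.9 234.8 112.5] [185. 184. 186.]
```

View pics/top_crop.png

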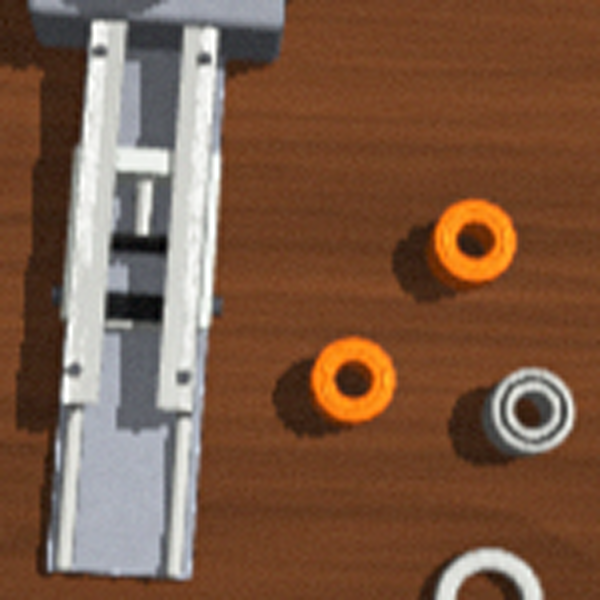

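View pics/side_crop.png

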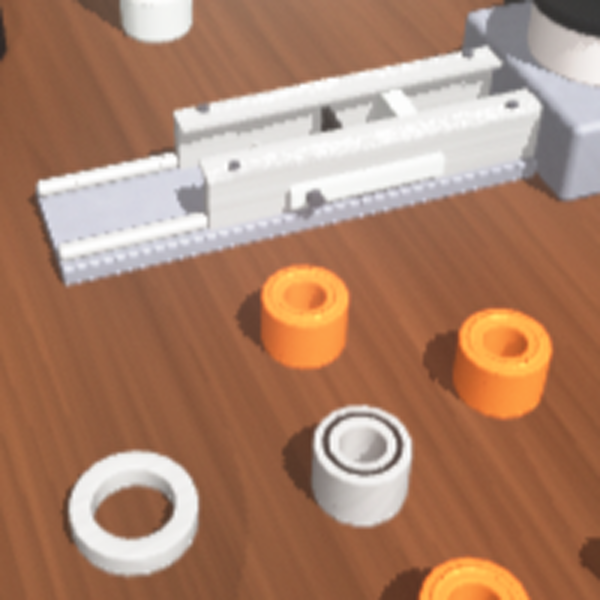

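The steel ring stands at top (347.7,212.5) / side (335.7,299). It is the only plain steel tall ring; the orange rings are look-alikes. The lane shows clearly: front floor corners at top crop (47,572)/(190,578), and slot corners at the mouth at (98,405)/(160,408). Next I fit the poses.

Run:
```python
from h import *
from scipy.optimize import least_squares
c=camera("top"); s=camera("side")
T=lambda u,v:(u/4+215,v/4+110); S=lambda u,v:(u/3+215,v/3+150)
obs=[(c,T(47,572),(-.1,.045,.014)),(c,T(190,578),(-.1,-.045,.014)),(c,T(98,405),(0,.018,.0575)),(c,T(160,409),(0,-.018,.0575)),
 (c,T(125,22),(.24,.018,.0575)),(c,T(184,27),(.24,-.018,.0575)),
 (s,S(65,283),(-.1,-.045,0)),(s,S(40,187),(-.1,.039,.024)),(s,S(62,253),(-.1,-.039,.024))]
def w(p,l):
    l=np.array(l); ca,sa=np.cos(p[2]),np.sin(p[2]); return [p[0]+ca*l[0]-sa*l[1],p[1]+sa*l[0]+ca*l[1],l[2]]
f=lambda p:np.concatenate([px(cc,w(p,l))[0]-uv for cc,uv,l in obs])
r=least_squares(f,[.6,.1,0],loss="soft_l1"); p=r.x
print("lane",p[:2].round(4),"yaw deg",np.degrees(p[2]).round(2)); print(f(p).reshape(-1,2).round(1))
# flap and pad features along the lane
def lane(q): d=np.array(q[:2])-p[:2]; return np.array([np.cos(p[2])*d[0]+np.sin(p[2])*d[1],-np.sin(p[2])*d[0]+np.cos(p[2])*d[1]]).round(4)
for nm,uv,z in(("flap top edge",T(133,322),.027),("dark lower",T(133,318),.027),("pad near",T(140,250),.047),("pad front low",T(140,250),.017),("knob L",T(57,296),.007),("knob R",T(217,306),.007)): print(nm,lane(at_z(c,uv,z)))
# bearing: silhouettes by brightness around
print("brg top",at_z(c,(347.75,212.5),.037).round(4),at_z(s,(335.7,299),.037).round(4))
E=lambda cc,x,y:px(cc,[[x+.026*np.cos(a),y+.026*np.sin(a),z] for z in(0,.037) for a in np.linspace(0,6.28,40)])
for cc in(c,s):
    x,y,_=at_z(cc,(347.75,212.5) if cc is c else (335.7,299),.037); e=E(cc,x,y); print("pred rect",e.min(0).round(1),e.max(0).round(1))
    im=cv2.cvtColor(cc["img"],cv2.COLOR_RGB2HSV); e0=e.min(0).astype(int)-8;e1=e.max(0).astype(int)+8
    sub=im[e0[1]:e1[1],e0[0]:e1[0]]; m=((sub[...,1]<60)&(sub[...,2]>70)).astype(np.uint8)
    n,l,st,ce=cv2.connectedComponentsWithStats(m); k=1+st[1:,4].argmax(); print("seen",st[k,:2]+e0,st[k,:2]+e0+st[k,2:4])
o=get_obs(); from scipy.spatial.transform import Rotation as R
print(o["position"].round(4) if hasattr(o["position"],'round') else o["position"],R.from_quat(o["tcp_rot"]).as_matrix().round(3))
```

```text
lane [0.5604 0.0823] yaw deg -2.12
[[-0.1 -0.7]
 [ 0.4  0. ]
 [-0.1 -0.4]
 [-0.6 -0.4]
 [ 0.2 -0.2]
 [-0.1 -0.4]
 [ 0.2  1.9]
 [-1.7 -1.7]
 [-0.7  0.8]]
flap top edge [0.0564 0.0019]
dark lower [0.059  0.0021]
pad near [ 0.0981 -0.0003]
pad front low [0.105  0.0013]
knob L [0.0736 0.0526]
knob R [ 0.074  -0.0499]
brg top [ 0.567  -0.1664  0.037 ] [ 0.5663 -0.1684  0.037 ]
pred rect [334.6 202.1] [358.1 224.3]
seen [337 202] [359 224]
pred rect [318.3 286.1] [352.5 327.3]
seen [319 285] [352 326]
[ 0.1667 -0.5241  0.3039] [[-0.953 -0.303  0.   ]
 [-0.303  0.953 -0.   ]
 [-0.    -0.    -1.   ]]
```

The fits agree: lane origin (0.560,0.082), yaw -2.1°, hinge at about 57 mm and bearing at (0.5665,-0.1675). The flap and pad-face distances also match the 48 mm given. I'll travel above the bearing first.

```bash
python3 -m creep '[{"gripper":1,"tx":-0.9,"ty":0.4},{"gripper":1,"tx":-0.9,"ty":0.4},{"gripper":1,"tx":-0.9,"ty":0.4},{"gripper":1,"tx":-0.9,"ty":0.4},{"gripper":1,"tx":-0.9,"ty":0.4},{"gripper":1,"tx":-0.9,"ty":0.4},{"gripper":1,"tx":-0.9,"ty":0.4},{"gripper":1,"tx":-0.9,"ty":0.4},{"gripper":1,"tx":-0.9,"ty":0.4},{"gripper":1,"tx":-0.9,"ty":0.4}]' 40
python3 -m creep '[{"gripper":1,"roll":-1},{"gripper":1,"roll":-1},{"gripper":1,"roll":-1},{"gripper":1,"roll":-1},{"gripper":1,"roll":-1},{"gripper":1,"roll":-1},{"gripper":1,"roll":-1},{"gripper":1,"roll":-1},{"gripper":1,"roll":-1},{"gripper":1,"roll":-1}]'
python3 -m creep '[{"gripper":1,"roll":-1},{"gripper":1,"roll":-1},{"gripper":1,"roll":-1},{"gripper":1,"roll":-1},{"gripper":1},{"gripper":1}]'
cat >> h.py <<'E'
from scipy.spatial.transform import Rotation as Rot
L=np.array([.5604,.0823]); YAW=np.radians(-2.12)
def to_lane(q):
    d=np.array(q[:2])-L; c,s=np.cos(YAW),np.sin(YAW); return np.array([c*d[0]+s*d[1],-s*d[0]+c*d[1]])
def from_lane(x,y=0): c,s=np.cos(YAW),np.sin(YAW); return L+[c*x-s*y,s*x+c*y]
def go(x,y,z):
    o=get_obs(); M=Rot.from_quat(o["tcp_rot"]).as_matrix(); d=M.T@(np.array([x,y,z])-o["position"])/.04
    yw=np.degrees(np.arctan2(M[1,1],M[0,1])); need=(np.degrees(YAW)+180-yw+90)%180-90
    print("tx ty tz units",d.round(3),"roll units",round(-need/5,3),"tip z",round(o["position"][2]-tcp_to_tips,4),"lane",to_lane(o["position"]).round(4),"t",o["clock"],"F",np.round(o["contact_force"],1),"open",round(o["opening"],4),"q6",round(o["q"][5],2))
E
python3 -c "
from h import *
go(.5665,-.1675,.074)"
```

```text
tx ty tz units [-12.227   5.468   5.748] roll units -14.049 tip z 0.2313 lane [-0.371  -0.6206] t 1.0 F [-0.5  0.   0.8] open 0.0853 q6 -0.28$[0]: bad value
$[0]: bad value
$[0]: bad value
```

```bash
python3 -m creep '[{"gripper":1.0,"tx":-0.9,"ty":0.4,"tz":0.0,"roll":0.0},{"gripper":1.0,"tx":-0.9,"ty":0.4,"tz":0.0,"roll":0.0},{"gripper":1.0,"tx":-0.9,"ty":0.4,"tz":0.0,"roll":0.0},{"gripper":1.0,"tx":-0.9,"ty":0.4,"tz":0.0,"roll":0.0},{"gripper":1.0,"tx":-0.9,"ty":0.4,"tz":0.0,"roll":0.0},{"gripper":1.0,"tx":-0.9,"ty":0.4,"tz":0.0,"roll":0.0},{"gripper":1.0,"tx":-0.9,"ty":0.4,"tz":0.0,"roll":0.0},{"gripper":1.0,"tx":-0.9,"ty":0.4,"tz":0.0,"roll":0.0},{"gripper":1.0,"tx":-0.9,"ty":0.4,"tz":0.0,"roll":0.0},{"gripper":1.0,"tx":-0.9,"ty":0.4,"tz":0.0,"roll":0.0}]' 40 && python3 -m creep '[{"gripper":1.0,"tx":0.0,"ty":0.0,"tz":0.0,"roll":-1.0},{"gripper":1.0,"tx":0.0,"ty":0.0,"tz":0.0,"roll":-1.0},{"gripper":1.0,"tx":0.0,"ty":0.0,"tz":0.0,"roll":-1.0},{"gripper":1.0,"tx":0.0,"ty":0.0,"tz":0.0,"roll":-1.0},{"gripper":1.0,"tx":0.0,"ty":0.0,"tz":0.0,"roll":-1.0},{"gripper":1.0,"tx":0.0,"ty":0.0,"tz":0.0,"roll":-1.0},{"gripper":1.0,"tx":0.0,"ty":0.0,"tz":0.0,"roll":-1.0},{"gripper":1.0,"tx":0.0,"ty":0.0,"tz":0.0,"roll":-1.0},{"gripper":1.0,"tx":0.0,"ty":0.0,"tz":0.0,"roll":-1.0},{"gripper":1.0,"tx":0.0,"ty":0.0,"tz":0.0,"roll":-1.0}]' && python3 -m creep '[{"gripper":1.0,"tx":0.0,"ty":0.0,"tz":0.0,"roll":-1.0},{"gripper":1.0,"tx":0.0,"ty":0.0,"tz":0.0,"roll":-1.0},{"gripper":1.0,"tx":0.0,"ty":0.0,"tz":0.0,"roll":-1.0},{"gripper":1.0,"tx":0.0,"ty":0.0,"tz":0.0,"roll":-1.0},{"gripper":1.0,"tx":0.0,"ty":0.0,"tz":0.0,"roll":0.0},{"gripper":1.0,"tx":0.0,"ty":0.0,"tz":0.0,"roll":0.0}]'
python3 -c "
from h import *
go(.5665,-.1675,.074)"
```

```text
clock: 1.83
position: [0.4624, -0.2609, 0.3042]
tcp_rot: [-0.153, 0.988, -0.0, 0.0]
contact_force: [1.0, -0.6, 0.5]
opening: 0.0852
grasp_force: 0.0
clock: 2.67
position: [0.4612, -0.2626, 0.3039]
tcp_rot: [-0.558, 0.83, -0.0, 0.0]
contact_force: [-0.3, 0.1, 0.6]
opening: 0.0857
grasp_force: 0.0
clock: 3.17
position: [0.4612, -0.2626, 0.3039]
tcp_rot: [-0.691, 0.722, 0.0, -0.0]
contact_force: [-0.3, -0.1, -0.8]
opening: 0.0856
grasp_force: 0.0
tx ty tz units [-2.49  -2.525  5.747] roll units -0.078 tip z 0.2313 lane [-0.0863 -0.3483] t 3.1667 F [-0.3 -0.1 -0.8] open 0.0856 q6 0.18
```

```bash
python3 -m creep '[{"gripper":1.0,"tx":-0.62,"ty":-0.63,"tz":0.0,"roll":-0.08},{"gripper":1.0,"tx":-0.62,"ty":-0.63,"tz":0.0,"roll":0.0},{"gripper":1.0,"tx":-0.62,"ty":-0.63,"tz":0.0,"roll":0.0},{"gripper":1.0,"tx":-0.62,"ty":-0.63,"tz":0.0,"roll":0.0},{"gripper":1.0,"tx":0.0,"ty":0.0,"tz":0.7,"roll":0.0},{"gripper":1.0,"tx":0.0,"ty":0.0,"tz":0.9,"roll":0.0},{"gripper":1.0,"tx":0.0,"ty":0.0,"tz":0.9,"roll":0.0},{"gripper":1.0,"tx":0.0,"ty":0.0,"tz":0.9,"roll":0.0},{"gripper":1.0,"tx":0.0,"ty":0.0,"tz":0.9,"roll":0.0},{"gripper":1.0,"tx":0.0,"ty":0.0,"tz":0.3,"roll":0.0}]' && python3 -m creep '[{"gripper":1.0,"tx":0.0,"ty":0.0,"tz":0.0,"roll":0.0}]'
python3 -c "
from h import *
go(.5665,-.1675,.075)
c=camera('side');save(c,'pics/side1.png',(235,190,435,390),3)"
```

```text
clock: 4.0
position: [0.5626, -0.1664, 0.1141]
tcp_rot: [-0.693, 0.72, 0.004, -0.002]
contact_force: [-1.3, 0.2, 0.1]
opening: 0.0852
grasp_force: 0.0
clock: 4.08
position: [0.5632, -0.1667, 0.1156]
tcp_rot: [-0.694, 0.72, 0.003, -0.003]
contact_force: [-0.2, -0.0, 0.0]
opening: 0.0857
grasp_force: 0.0
tx ty tz units [ 0.017 -0.091  1.015] roll units -0.004 tip z 0.043 lane [ 0.012  -0.2488] t 4.0833 F [-0.2 -0.   0. ] open 0.0857 q6 -0.01
```

View pics/side1.png

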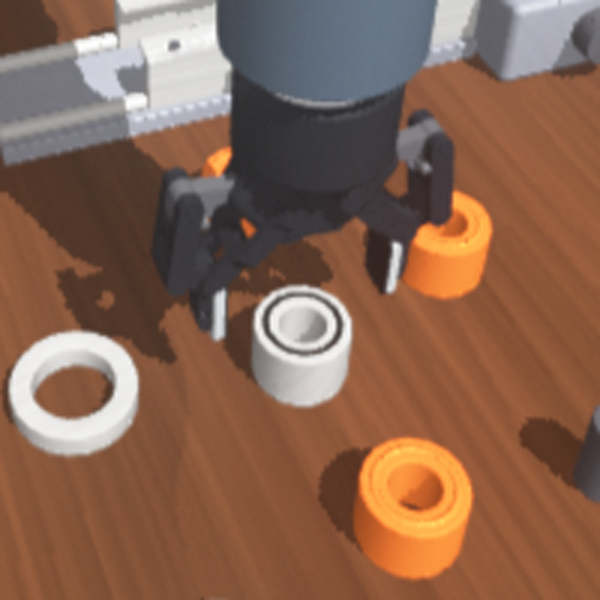

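The steel bearing (crop 302,345) sits midway between the open pads at (215,315) and (390,270). The orange rings and the race are clear. Descending and gripping.

```bash
python3 -m creep '[{"gripper":1.0,"tx":0.02,"ty":-0.09,"tz":0.25,"roll":0.0},{"gripper":1.0,"tx":0.0,"ty":0.0,"tz":0.4,"roll":0.0},{"gripper":1.0,"tx":0.0,"ty":0.0,"tz":0.35,"roll":0.0},{"gripper":1.0,"tx":0.0,"ty":0.0,"tz":0.0,"roll":0.0},{"gripper":0.0,"tx":0.0,"ty":0.0,"tz":0.0,"roll":0.0},{"gripper":0.0,"tx":0.0,"ty":0.0,"tz":0.0,"roll":0.0},{"gripper":0.0,"tx":0.0,"ty":0.0,"tz":0.0,"roll":0.0},{"gripper":0.0,"tx":0.0,"ty":0.0,"tz":0.0,"roll":0.0},{"gripper":0.0,"tx":0.0,"ty":0.0,"tz":0.0,"roll":0.0},{"gripper":0.0,"tx":0.0,"ty":0.0,"tz":0.0,"roll":0.0}]' 40
python3 -c "
from h import *
go(*from_lane(-.055),.16)"
```

```text
clock: 4.97
position: [0.5695, -0.1682, 0.0818]
tcp_rot: [-0.695, 0.719, -0.001, 0.0]
contact_force: [-2.4, 0.9, 6.0]
opening: 0.0508
grasp_force: 41.1
tx ty tz units [-6.254  1.812 -1.962] roll units 0.035 tip z 0.0092 lane [ 0.0184 -0.25  ] t 4.9667 F [-2.4  0.9  6. ] open 0.0508 q6 -0.01
```

```bash
python3 -m creep '[{"gripper":0.0,"tx":0.0,"ty":0.0,"tz":-0.3,"roll":0.0},{"gripper":0.0,"tx":0.0,"ty":0.0,"tz":-0.7,"roll":0.0},{"gripper":0.0,"tx":0.0,"ty":0.0,"tz":-0.7,"roll":0.0},{"gripper":0.0,"tx":0.0,"ty":0.0,"tz":-0.5,"roll":0.03},{"gripper":0.0,"tx":0.0,"ty":0.0,"tz":0.0,"roll":0.0}]'
python3 -c "
from h import *
go(*from_lane(-.055),.16)"
```

```text
clock: 5.38
position: [0.5716, -0.1685, 0.1738]
tcp_rot: [-0.694, 0.72, -0.004, 0.003]
contact_force: [1.2, -0.3, -2.5]
opening: 0.0507
grasp_force: 43.0
tx ty tz units [-6.258  1.886  0.316] roll units 0.006 tip z 0.1012 lane [ 0.0204 -0.2503] t 5.3833 F [ 1.2 -0.3 -2.5] open 0.0507 q6 -0.01
```

```bash
python3 -m creep '[{"gripper":0.0,"tx":-0.4,"ty":0.12,"tz":0.0,"roll":0.0},{"gripper":0.0,"tx":-0.7,"ty":0.21,"tz":0.0,"roll":0.0},{"gripper":0.0,"tx":-0.8,"ty":0.24,"tz":0.0,"roll":0.0},{"gripper":0.0,"tx":-0.8,"ty":0.24,"tz":0.0,"roll":0.0},{"gripper":0.0,"tx":-0.8,"ty":0.24,"tz":0.0,"roll":0.0},{"gripper":0.0,"tx":-0.8,"ty":0.24,"tz":0.0,"roll":0.0},{"gripper":0.0,"tx":-0.8,"ty":0.24,"tz":0.0,"roll":0.0},{"gripper":0.0,"tx":-0.7,"ty":0.21,"tz":0.0,"roll":0.0},{"gripper":0.0,"tx":-0.4,"ty":0.12,"tz":0.0,"roll":0.0},{"gripper":0.0,"tx":0.0,"ty":0.0,"tz":0.0,"roll":0.0}]' && python3 -m creep '[{"gripper":0.0,"tx":0.0,"ty":0.0,"tz":0.3,"roll":0.0},{"gripper":0.0,"tx":0.0,"ty":0.0,"tz":0.3,"roll":0.0},{"gripper":0.0,"tx":0.0,"ty":0.0,"tz":0.3,"roll":0.0},{"gripper":0.0,"tx":0.0,"ty":0.0,"tz":0.0,"roll":0.0},{"gripper":0.0,"tx":0.0,"ty":0.0,"tz":0.0,"roll":0.0}]'
python3 - <<'E'
from h import *
go(*from_lane(-.055),.1)
for n in("top","side"):
    c=camera(n)
    for r in spot_in(c,"bearing"): 
        if to_lane(at_z(c,r["rect"][:2],.05))[1]>-.08: print(n,r["p"],np.round(r["rect"],1),to_lane(at_z(c,r["rect"][:2],.07)))
    save(c,f"pics/{n}2.png",(150,130,390,310) if n=="side" else (205,130,345,270),3)
E
```

```text
clock: 6.22
position: [0.5029, 0.0855, 0.1676]
tcp_rot: [-0.695, 0.719, 0.001, 0.0]
contact_force: [0.4, -0.5, -3.3]
opening: 0.0508
grasp_force: 43.0
clock: 6.63
position: [0.5035, 0.0821, 0.1314]
tcp_rot: [-0.694, 0.72, 0.0, -0.001]
contact_force: [-0.0, 0.0, -3.3]
opening: 0.0513
grasp_force: 42.9
tx ty tz units [-0.059 -0.048  0.785] roll units -0.004 tip z 0.0588 lane [-0.0569 -0.0024] t 6.6333 F [-0.   0.  -3.3] open 0.0513 q6 -0.51
side 0.71 [251.7 201.4  25.9  26. ] [-0.05542488 -0.00684023]
```

View pics/side2.png

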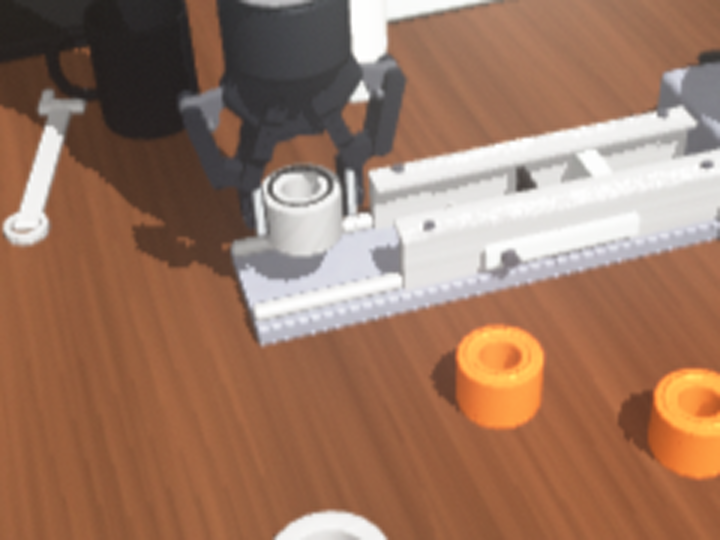

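Run:
```python
from h import *
c=camera("side"); o=get_obs(); zb=o["position"][2]-.0818
print(zb,to_lane(at_z(c,(250.3,191.7),zb+.037)).round(4))
def rect(x,y):
    e=px(c,[[*(from_lane(x,y)+.026*np.array([np.cos(a),np.sin(a)])),zb+h] for h in(0,.037) for a in np.linspace(0,6.28,60)]); return e.min(0).round(1),e.max(0).round(1)
for y in(-.004,-.0015,.001): print(y,rect(-.057,y))
im=cv2.cvtColor(c["img"],cv2.COLOR_RGB2BGR)[180:225,230:275]; cv2.imwrite("pics/b.png",cv2.resize(im,None,fx=12,fy=12,interpolation=cv2.INTER_CUBIC))
go(*from_lane(-.056,-.001),.099)
```

```text
0.05083740334514823 [-0.0549  0.0006]
-0.004 (array([236.1, 185.3]), array([264.6, 217.1]))
-0.0015 (array([235.8, 184.5]), array([264.2, 216.3]))
0.001 (array([235.5, 183.8]), array([263.9, 215.5]))
tx ty tz units [-0.019  0.     0.841] roll units -0.0 tip z 0.06 lane [-0.056  -0.0018] t 6.8833 F [-0.1 -0.2 -3.1] open 0.0514 q6 -0.51
```

View pics/b.png

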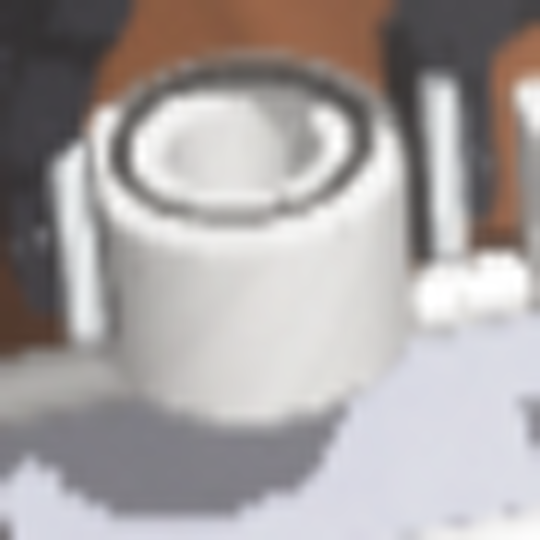

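Picture: the bearing hangs level over the tray, between the kerbs. Its rim spans columns 237.7–264.3 and rows 184.6–215, which matches lane y ≈ 0 ±1 mm. Lowering it in small steps while watching the force.

```bash
python3 -m creep '[{"gripper":0.0,"tx":0.0,"ty":0.0,"tz":0.2,"roll":0.0},{"gripper":0.0,"tx":0.0,"ty":0.0,"tz":0.3,"roll":0.0},{"gripper":0.0,"tx":0.0,"ty":0.0,"tz":0.2,"roll":0.0},{"gripper":0.0,"tx":0.0,"ty":0.0,"tz":0.05,"roll":0.0},{"gripper":0.0,"tx":0.0,"ty":0.0,"tz":0.0,"roll":0.0},{"gripper":0.0,"tx":0.0,"ty":0.0,"tz":0.0,"roll":0.0}]' && python3 -m creep '[{"gripper":0.0,"tx":0.0,"ty":0.0,"tz":0.05,"roll":0.0},{"gripper":0.0,"tx":0.0,"ty":0.0,"tz":0.05,"roll":0.0},{"gripper":0.0,"tx":0.0,"ty":0.0,"tz":0.0,"roll":0.0}]'; python3 -c "
from h import *
go(*from_lane(-.056,0),.0958)"
```

```text
clock: 7.38
position: [0.5041, 0.0826, 0.102]
tcp_rot: [-0.694, 0.72, -0.0, -0.0]
contact_force: [0.8, -0.1, -2.6]
opening: 0.051
grasp_force: 43.0
clock: 7.63
position: [0.5039, 0.0826, 0.0977]
tcp_rot: [-0.694, 0.72, 0.0, 0.0]
contact_force: [-0.5, -0.2, -4.6]
opening: 0.0514
grasp_force: 43.0
tx ty tz units [-0.045 -0.013  0.049] roll units 0.0 tip z 0.0251 lane [-0.0565 -0.0018] t 7.6333 F [-0.5 -0.2 -4.6] open 0.0514 q6 -0.51
```

```bash
python3 -m creep '[{"gripper":0.0,"tx":0.0,"ty":0.0,"tz":0.03,"roll":0.0},{"gripper":0.0,"tx":0.0,"ty":0.0,"tz":0.02,"roll":0.0},{"gripper":0.0,"tx":0.0,"ty":0.0,"tz":0.0,"roll":0.0}]' && python3 -c "
from h import *
go(*from_lane(-.056,0),.0958)"
```

```text
clock: 7.88
position: [0.504, 0.0826, 0.0959]
tcp_rot: [-0.694, 0.72, -0.0, 0.0]
contact_force: [0.3, -0.2, -3.7]
opening: 0.0513
grasp_force: 43.0
tx ty tz units [-0.045 -0.009  0.003] roll units 0.001 tip z 0.0233 lane [-0.0564 -0.0018] t 7.8833 F [ 0.3 -0.2 -3.7] open 0.0513 q6 -0.51
```

```bash
python3 -m creep '[{"gripper":0.0,"tx":0.0,"ty":0.0,"tz":0.025,"roll":0.0},{"gripper":0.0,"tx":0.0,"ty":0.0,"tz":0.0,"roll":0.0}]' && python3 -m creep '[{"gripper":0.0,"tx":0.0,"ty":0.0,"tz":0.025,"roll":0.0},{"gripper":0.0,"tx":0.0,"ty":0.0,"tz":0.0,"roll":0.0}]'&& python3 -m creep '[{"gripper":0.0,"tx":0.0,"ty":0.0,"tz":0.025,"roll":0.0},{"gripper":0.0,"tx":0.0,"ty":0.0,"tz":0.0,"roll":0.0}]'
```

```text
clock: 8.05
position: [0.5041, 0.0826, 0.0958]
tcp_rot: [-0.694, 0.72, -0.0, 0.0]
contact_force: [-3.7, 0.1, 4.5]
opening: 0.0508
grasp_force: 43.6
clock: 8.22
position: [0.5042, 0.0826, 0.0958]
tcp_rot: [-0.694, 0.72, -0.0, 0.0]
contact_force: [-7.2, -0.1, 13.1]
opening: 0.0511
grasp_force: 44.3
clock: 8.38
position: [0.5042, 0.0826, 0.0957]
tcp_rot: [-0.694, 0.72, -0.001, 0.001]
contact_force: [-8.6, 0.1, 20.7]
opening: 0.0511
grasp_force: 45.0
```

Contact was at TCP z 0.0958, exactly floor level. Relieving the press, releasing, rising, then closing behind the bearing.

```bash
python3 -m creep '[{"gripper":0.0,"tx":0.0,"ty":0.0,"tz":-0.06,"roll":0.0},{"gripper":0.0,"tx":0.0,"ty":0.0,"tz":0.0,"roll":0.0},{"gripper":0.5,"tx":0.0,"ty":0.0,"tz":0.0,"roll":0.0},{"gripper":0.7,"tx":0.0,"ty":0.0,"tz":0.0,"roll":0.0},{"gripper":0.9,"tx":0.0,"ty":0.0,"tz":0.0,"roll":0.0},{"gripper":0.9,"tx":0.0,"ty":0.0,"tz":0.0,"roll":0.0},{"gripper":0.9,"tx":0.0,"ty":0.0,"tz":0.0,"roll":0.0}]' && python3 -m creep '[{"gripper":0.9,"tx":0.0,"ty":0.0,"tz":-0.2,"roll":0.0},{"gripper":0.9,"tx":0.0,"ty":0.0,"tz":-0.5,"roll":0.0},{"gripper":0.9,"tx":0.0,"ty":0.0,"tz":-0.6,"roll":0.0},{"gripper":-1.0,"tx":0.0,"ty":0.3,"tz":0.0,"roll":0.0},{"gripper":-1.0,"tx":0.0,"ty":0.5,"tz":0.0,"roll":0.0},{"gripper":-1.0,"tx":0.0,"ty":0.5,"tz":0.0,"roll":0.0},{"gripper":-1.0,"tx":0.0,"ty":0.3,"tz":0.0,"roll":0.0},{"gripper":-1.0,"tx":0.0,"ty":0.0,"tz":0.0,"roll":0.0},{"gripper":-1.0,"tx":0.0,"ty":0.0,"tz":0.0,"roll":0.0},{"gripper":-1.0,"tx":0.0,"ty":0.0,"tz":0.0,"roll":0.0}]'
python3 - <<'E'
from h import *
go(*from_lane(-.118,0),.1056)
c=camera("side"); im=cv2.cvtColor(c["img"],cv2.COLOR_RGB2BGR)[130:310,190:420]; cv2.imwrite("pics/s3.png",cv2.resize(im,None,fx=3,fy=3))
E
```

```text
clock: 8.97
position: [0.504, 0.0825, 0.0952]
tcp_rot: [-0.694, 0.72, -0.0, -0.0]
contact_force: [-0.3, 0.1, -0.2]
opening: 0.081
grasp_force: 0.0
clock: 9.8
position: [0.4408, 0.0851, 0.1478]
tcp_rot: [-0.694, 0.72, -0.0, 0.001]
contact_force: [-0.4, -0.4, -0.1]
opening: 0.0002
grasp_force: 0.0
tx ty tz units [-0.039 -0.039  1.056] roll units 0.005 tip z 0.0752 lane [-0.1196 -0.0016] t 9.8 F [-0.4 -0.4 -0.1] open 0.0002 q6 -0.58
```

View pics/s3.png

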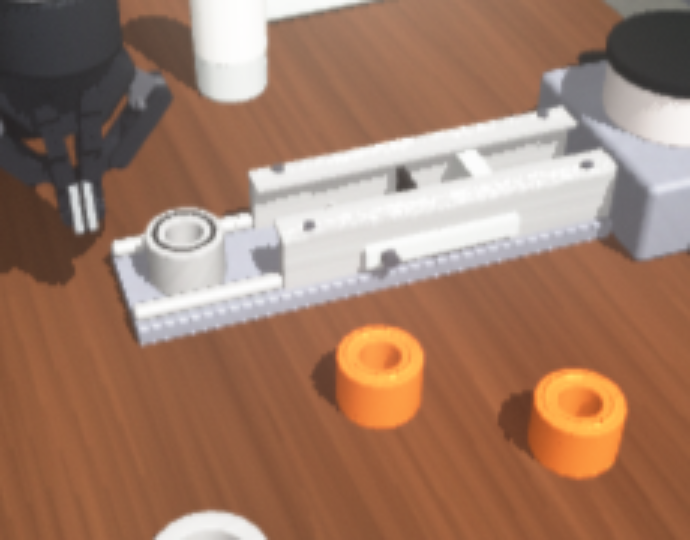

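Picture: the bearing stands flat between the kerbs (crop 185,250). The closed fingers are behind it at (85,210), and nothing else has been disturbed. Lowering the fingers to push height.

```bash
python3 -m creep '[{"gripper":-1.0,"tx":-0.02,"ty":0.0,"tz":0.3,"roll":0.0},{"gripper":-1.0,"tx":-0.02,"ty":0.0,"tz":0.4,"roll":0.0},{"gripper":-1.0,"tx":0.0,"ty":0.0,"tz":0.3,"roll":0.0},{"gripper":-1.0,"tx":0.0,"ty":0.0,"tz":0.06,"roll":0.0},{"gripper":-1.0,"tx":0.0,"ty":0.0,"tz":0.0,"roll":0.0},{"gripper":-1.0,"tx":0.0,"ty":-0.08,"tz":0.0,"roll":0.0},{"gripper":-1.0,"tx":0.0,"ty":-0.08,"tz":0.0,"roll":0.0},{"gripper":-1.0,"tx":0.0,"ty":-0.08,"tz":0.0,"roll":0.0},{"gripper":-1.0,"tx":0.0,"ty":-0.08,"tz":0.0,"roll":0.0},{"gripper":-1.0,"tx":0.0,"ty":0.0,"tz":0.0,"roll":0.0}]'
python3 -c "
from h import *
go(*from_lane(.061,0),.1056)"
```

```text
clock: 10.68
position: [0.4538, 0.0862, 0.1053]
tcp_rot: [-0.694, 0.72, -0.0, 0.001]
contact_force: [0.3, 0.8, 0.2]
opening: -0.0001
grasp_force: 0.0
tx ty tz units [-1.000e-03 -4.192e+00 -3.000e-03] roll units -0.001 tip z 0.0327 lane [-0.1067 -0.    ] t 10.6833 F [0.3 0.8 0.2] open -0.0001 q6 -0.57
```

```bash
python3 -m creep '[{"gripper":-1.0,"tx":0.0,"ty":-0.04,"tz":0.0,"roll":0.0},{"gripper":-1.0,"tx":0.0,"ty":-0.06,"tz":0.0,"roll":0.0},{"gripper":-1.0,"tx":0.0,"ty":-0.07,"tz":0.0,"roll":0.0},{"gripper":-1.0,"tx":0.0,"ty":-0.07,"tz":0.0,"roll":0.0},{"gripper":-1.0,"tx":0.0,"ty":-0.07,"tz":0.0,"roll":0.0},{"gripper":-1.0,"tx":0.0,"ty":-0.07,"tz":0.0,"roll":0.0},{"gripper":-1.0,"tx":0.0,"ty":-0.07,"tz":0.0,"roll":0.0},{"gripper":-1.0,"tx":0.0,"ty":-0.07,"tz":0.0,"roll":0.0},{"gripper":-1.0,"tx":0.0,"ty":-0.07,"tz":0.0,"roll":0.0},{"gripper":-1.0,"tx":0.0,"ty":-0.07,"tz":0.0,"roll":0.0}]' && python3 -m creep '[{"gripper":-1.0,"tx":0.0,"ty":-0.07,"tz":0.0,"roll":0.0},{"gripper":-1.0,"tx":0.0,"ty":-0.07,"tz":0.0,"roll":0.0},{"gripper":-1.0,"tx":0.0,"ty":-0.07,"tz":0.0,"roll":0.0},{"gripper":-1.0,"tx":0.0,"ty":-0.07,"tz":0.0,"roll":0.0},{"gripper":-1.0,"tx":0.0,"ty":-0.07,"tz":0.0,"roll":0.0},{"gripper":-1.0,"tx":0.0,"ty":-0.07,"tz":0.0,"roll":0.0},{"gripper":-1.0,"tx":0.0,"ty":-0.07,"tz":0.0,"roll":0.0},{"gripper":-1.0,"tx":0.0,"ty":-0.07,"tz":0.0,"roll":0.0},{"gripper":-1.0,"tx":0.0,"ty":-0.06,"tz":0.0,"roll":0.0},{"gripper":-1.0,"tx":0.0,"ty":-0.04,"tz":0.0,"roll":0.0}]'
python3 - <<'E'
from h import *
go(*from_lane(.061,0),.1056)
for n in("top","side"):
    c=camera(n)
    for r in spot_in(c,"bearing"): print(n,round(r["p"],2),np.round(r["rect"],1),to_lane(at_z(c,r["rect"][:2],.035)).round(3))
E
```

```text
clock: 11.52
position: [0.4794, 0.0851, 0.1048]
tcp_rot: [-0.694, 0.72, 0.0, -0.0]
contact_force: [-2.2, 1.4, 0.6]
opening: 0.0
grasp_force: 0.9
clock: 12.35
position: [0.5059, 0.0841, 0.1049]
tcp_rot: [-0.694, 0.72, -0.0, 0.0]
contact_force: [-1.3, 1.1, 1.7]
opening: -0.0001
grasp_force: 0.9
tx ty tz units [-0.005 -2.888 -0.018] roll units 0.001 tip z 0.0323 lane [-0.0545 -0.0002] t 12.35 F [-1.3  1.1  1.7] open -0.0001 q6 -0.51
top 0.88 [332.  172.5  20.2  20.8] [ 0.115 -0.205]
top 0.74 [388.1 212.8  25.2  24.6] [ 0.022 -0.35 ]
top 0.73 [303.8 207.1  15.6  19.8] [ 0.022 -0.139]
side 0.94 [273.1 211.2  22.1  25.3] [-0.014 -0.008]
side 0.93 [373.7 359.7  42.2  52. ] [ 0.023 -0.361]
side 0.78 [315.6 256.6  26.7  35.9] [ 0.02  -0.152]
side 0.76 [381.8 271.   33.3  34.4] [ 0.112 -0.22 ]
```

The bearing is entering the mouth at low force. Continuing toward the flap.

```bash
python3 -m creep '[{"gripper":-1.0,"tx":0.0,"ty":-0.06,"tz":0.0,"roll":0.0},{"gripper":-1.0,"tx":0.0,"ty":-0.07,"tz":0.0,"roll":0.0},{"gripper":-1.0,"tx":0.0,"ty":-0.07,"tz":0.0,"roll":0.0},{"gripper":-1.0,"tx":0.0,"ty":-0.07,"tz":0.0,"roll":0.0},{"gripper":-1.0,"tx":0.0,"ty":-0.07,"tz":0.0,"roll":0.0},{"gripper":-1.0,"tx":0.0,"ty":-0.07,"tz":0.0,"roll":0.0},{"gripper":-1.0,"tx":0.0,"ty":-0.07,"tz":0.0,"roll":0.0},{"gripper":-1.0,"tx":0.0,"ty":-0.07,"tz":0.0,"roll":0.0},{"gripper":-1.0,"tx":0.0,"ty":-0.07,"tz":0.0,"roll":0.0},{"gripper":-1.0,"tx":0.0,"ty":-0.06,"tz":0.0,"roll":0.0}]' && python3 -m creep '[{"gripper":-1.0,"tx":0.0,"ty":-0.05,"tz":0.0,"roll":0.0},{"gripper":-1.0,"tx":0.0,"ty":-0.05,"tz":0.0,"roll":0.0},{"gripper":-1.0,"tx":0.0,"ty":-0.05,"tz":0.0,"roll":0.0},{"gripper":-1.0,"tx":0.0,"ty":-0.05,"tz":0.0,"roll":0.0},{"gripper":-1.0,"tx":0.0,"ty":-0.05,"tz":0.0,"roll":0.0},{"gripper":-1.0,"tx":0.0,"ty":-0.05,"tz":0.0,"roll":0.0}]' && python3 -m creep '[{"gripper":-1.0,"tx":0.0,"ty":-0.05,"tz":0.0,"roll":0.0},{"gripper":-1.0,"tx":0.0,"ty":-0.05,"tz":0.0,"roll":0.0},{"gripper":-1.0,"tx":0.0,"ty":-0.05,"tz":0.0,"roll":0.0},{"gripper":-1.0,"tx":0.0,"ty":-0.05,"tz":0.0,"roll":0.0},{"gripper":-1.0,"tx":0.0,"ty":-0.05,"tz":0.0,"roll":0.0}]'
python3 -c "
from h import *
go(*from_lane(.061,0),.1056)"
```

```text
clock: 13.38
position: [0.5331, 0.0831, 0.1049]
tcp_rot: [-0.694, 0.72, -0.0, -0.0]
contact_force: [-2.0, 0.8, 1.5]
opening: -0.0001
grasp_force: 1.0
clock: 13.88
position: [0.545, 0.0827, 0.1049]
tcp_rot: [-0.694, 0.72, -0.0, 0.0]
contact_force: [-2.3, 0.5, 1.5]
opening: 0.0001
grasp_force: 1.0
clock: 14.3
position: [0.5542, 0.0823, 0.1048]
tcp_rot: [-0.694, 0.72, 0.001, -0.001]
contact_force: [-4.9, 0.6, 3.4]
opening: -0.0003
grasp_force: 2.8
tx ty tz units [-0.005 -1.679 -0.022] roll units -0.0 tip z 0.0322 lane [-0.0062 -0.0002] t 14.3 F [-4.9  0.6  3.4] open -0.0003 q6 -0.46
```

Flap contact at about the expected place (4.9 N). Going on slowly.

```bash
python3 -m creep '[{"gripper":-1.0,"tx":0.0,"ty":-0.04,"tz":0.0,"roll":0.0},{"gripper":-1.0,"tx":0.0,"ty":-0.04,"tz":0.0,"roll":0.0},{"gripper":-1.0,"tx":0.0,"ty":-0.04,"tz":0.0,"roll":0.0},{"gripper":-1.0,"tx":0.0,"ty":-0.04,"tz":0.0,"roll":0.0},{"gripper":-1.0,"tx":0.0,"ty":-0.04,"tz":0.0,"roll":0.0},{"gripper":-1.0,"tx":0.0,"ty":-0.04,"tz":0.0,"roll":0.0}]' && python3 -m creep '[{"gripper":-1.0,"tx":0.0,"ty":-0.04,"tz":0.0,"roll":0.0},{"gripper":-1.0,"tx":0.0,"ty":-0.04,"tz":0.0,"roll":0.0},{"gripper":-1.0,"tx":0.0,"ty":-0.04,"tz":0.0,"roll":0.0},{"gripper":-1.0,"tx":0.0,"ty":-0.04,"tz":0.0,"roll":0.0},{"gripper":-1.0,"tx":0.0,"ty":-0.04,"tz":0.0,"roll":0.0},{"gripper":-1.0,"tx":0.0,"ty":-0.04,"tz":0.0,"roll":0.0},{"gripper":-1.0,"tx":0.0,"ty":-0.04,"tz":0.0,"roll":0.0},{"gripper":-1.0,"tx":0.0,"ty":-0.04,"tz":0.0,"roll":0.0}]'  && python3 -m creep '[{"gripper":-1.0,"tx":0.0,"ty":-0.04,"tz":0.0,"roll":0.0},{"gripper":-1.0,"tx":0.0,"ty":-0.04,"tz":0.0,"roll":0.0},{"gripper":-1.0,"tx":0.0,"ty":-0.04,"tz":0.0,"roll":0.0},{"gripper":-1.0,"tx":0.0,"ty":-0.04,"tz":0.0,"roll":0.0},{"gripper":-1.0,"tx":0.0,"ty":-0.04,"tz":0.0,"roll":0.0}]'
python3 -c "
from h import *
go(*from_lane(.061,0),.1056)"
```

```text
clock: 14.8
position: [0.5646, 0.0819, 0.1049]
tcp_rot: [-0.694, 0.72, -0.0, 0.0]
contact_force: [-2.7, 1.2, 1.6]
opening: 0.0003
grasp_force: 1.4
clock: 15.47
position: [0.5774, 0.0814, 0.1049]
tcp_rot: [-0.694, 0.72, -0.0, 0.0]
contact_force: [-2.2, 1.2, 1.8]
opening: -0.0001
grasp_force: 1.0
clock: 15.88
position: [0.5853, 0.0812, 0.1049]
tcp_rot: [-0.694, 0.72, -0.0, -0.0]
contact_force: [-2.8, -0.4, 1.2]
opening: -0.0003
grasp_force: 1.1
tx ty tz units [-0.006 -0.902 -0.018] roll units 0.001 tip z 0.0323 lane [ 0.0249 -0.0002] t 15.8833 F [-2.8 -0.4  1.2] open -0.0003 q6 -0.44
```

```bash
python3 -m creep '[{"gripper":-1.0,"tx":0.0,"ty":-0.04,"tz":0.0,"roll":0.0},{"gripper":-1.0,"tx":0.0,"ty":-0.04,"tz":0.0,"roll":0.0},{"gripper":-1.0,"tx":0.0,"ty":-0.04,"tz":0.0,"roll":0.0},{"gripper":-1.0,"tx":0.0,"ty":-0.04,"tz":0.0,"roll":0.0},{"gripper":-1.0,"tx":0.0,"ty":-0.04,"tz":0.0,"roll":0.0},{"gripper":-1.0,"tx":0.0,"ty":-0.04,"tz":0.0,"roll":0.0}]' && python3 -m creep '[{"gripper":-1.0,"tx":0.0,"ty":-0.03,"tz":0.0,"roll":0.0},{"gripper":-1.0,"tx":0.0,"ty":-0.03,"tz":0.0,"roll":0.0},{"gripper":-1.0,"tx":0.0,"ty":-0.03,"tz":0.0,"roll":0.0},{"gripper":-1.0,"tx":0.0,"ty":-0.03,"tz":0.0,"roll":0.0},{"gripper":-1.0,"tx":0.0,"ty":-0.03,"tz":0.0,"roll":0.0},{"gripper":-1.0,"tx":0.0,"ty":-0.03,"tz":0.0,"roll":0.0}]'  && python3 -m creep '[{"gripper":-1.0,"tx":0.0,"ty":-0.03,"tz":0.0,"roll":0.0},{"gripper":-1.0,"tx":0.0,"ty":-0.03,"tz":0.0,"roll":0.0},{"gripper":-1.0,"tx":0.0,"ty":-0.03,"tz":0.0,"roll":0.0},{"gripper":-1.0,"tx":0.0,"ty":-0.03,"tz":0.0,"roll":0.0},{"gripper":-1.0,"tx":0.0,"ty":-0.03,"tz":0.0,"roll":0.0}]'
python3 -c "
from h import *
go(*from_lane(.061,0),.1056)"
```

```text
clock: 16.38
position: [0.5949, 0.0808, 0.1049]
tcp_rot: [-0.694, 0.72, -0.0, 0.0]
contact_force: [-1.9, 0.1, 2.6]
opening: -0.0
grasp_force: 1.1
clock: 16.88
position: [0.6017, 0.0805, 0.1048]
tcp_rot: [-0.694, 0.72, 0.0, -0.0]
contact_force: [-5.1, 0.8, 3.4]
opening: -0.0002
grasp_force: 2.5
clock: 17.3
position: [0.6074, 0.0803, 0.1048]
tcp_rot: [-0.694, 0.72, 0.0, -0.001]
contact_force: [-7.0, 0.2, 5.5]
opening: -0.0001
grasp_force: 3.3
tx ty tz units [-0.006 -0.348 -0.02 ] roll units 0.001 tip z 0.0322 lane [ 0.0471 -0.0002] t 17.3 F [-7.   0.2  5.5] open -0.0001 q6 -0.42
```

```bash
python3 -m creep '[{"gripper":-1.0,"tx":0.0,"ty":-0.03,"tz":0.0,"roll":0.0},{"gripper":-1.0,"tx":0.0,"ty":-0.03,"tz":0.0,"roll":0.0},{"gripper":-1.0,"tx":0.0,"ty":-0.03,"tz":0.0,"roll":0.0},{"gripper":-1.0,"tx":0.0,"ty":-0.03,"tz":0.0,"roll":0.0}]' && python3 -m creep '[{"gripper":-1.0,"tx":0.0,"ty":-0.03,"tz":0.0,"roll":0.0},{"gripper":-1.0,"tx":0.0,"ty":-0.03,"tz":0.0,"roll":0.0},{"gripper":-1.0,"tx":0.0,"ty":-0.03,"tz":0.0,"roll":0.0}]'  && python3 -m creep '[{"gripper":-1.0,"tx":0.0,"ty":-0.02,"tz":0.0,"roll":0.0},{"gripper":-1.0,"tx":0.0,"ty":-0.02,"tz":0.0,"roll":0.0},{"gripper":-1.0,"tx":0.0,"ty":-0.02,"tz":0.0,"roll":0.0}]'
python3 - <<'E'
from h import *
go(*from_lane(.061,0),.1056)
c=camera("side"); save(c,"pics/s4.png",(260,130,420,250),5)
for r in trace(c,"flap")+trace(c,"bearing"):print(r["p"],r["rect"])
E
```

```text
clock: 17.63
position: [0.6119, 0.0802, 0.1048]
tcp_rot: [-0.694, 0.72, 0.001, -0.001]
contact_force: [-8.3, 0.5, 5.0]
opening: 0.0
grasp_force: 4.0
clock: 17.88
position: [0.6152, 0.08, 0.1048]
tcp_rot: [-0.694, 0.72, 0.001, -0.001]
contact_force: [-8.8, 2.7, 5.7]
opening: -0.0001
grasp_force: 4.4
clock: 18.13
position: [0.6175, 0.0799, 0.1048]
tcp_rot: [-0.694, 0.72, 0.001, -0.001]
contact_force: [-9.3, 1.8, 7.0]
opening: -0.0001
grasp_force: 4.7
tx ty tz units [-0.007 -0.097 -0.02 ] roll units -0.0 tip z 0.0322 lane [ 0.0571 -0.0003] t 18.1333 F [-9.3  1.8  7. ] open -0.0001 q6 -0.42
0.95 [373.4, 359.6, 38.4, 51.1]
0.77 [382.9, 271.2, 33.9, 33.7]
0.73 [323.1, 192.8, 21.6, 6.6]
0.71 [314.6, 256.4, 28.1, 35.1]
```

```bash
for i in 1; do python3 -m creep '[{"gripper":-1.0,"tx":0.0,"ty":-0.02,"tz":0.0,"roll":0.0},{"gripper":-1.0,"tx":0.0,"ty":-0.02,"tz":0.0,"roll":0.0},{"gripper":-1.0,"tx":0.0,"ty":0.0,"tz":0.0,"roll":0.0}]'; done | grep -E "pos|cont"
python3 -m creep '[{"gripper":-1.0,"tx":0.0,"ty":-0.02,"tz":0.0,"roll":0.0},{"gripper":-1.0,"tx":0.0,"ty":-0.02,"tz":0.0,"roll":0.0},{"gripper":-1.0,"tx":0.0,"ty":0.0,"tz":0.0,"roll":0.0}]'| grep -E "pos|cont"
python3 -m creep '[{"gripper":-1.0,"tx":0.0,"ty":-0.02,"tz":0.0,"roll":0.0},{"gripper":-1.0,"tx":0.0,"ty":0.0,"tz":0.0,"roll":0.0}]'| grep -E "pos|cont"
python3 -c "
from h import *
go(*from_lane(.061,0),.1056)"
```

```text
position: [0.619, 0.0799, 0.1048]
contact_force: [-9.2, 1.5, 7.3]
position: [0.6205, 0.0798, 0.1048]
contact_force: [-9.7, 1.9, 7.2]
position: [0.6213, 0.0798, 0.1048]
contact_force: [-9.2, 2.6, 7.3]
tx ty tz units [-0.007 -0.002 -0.02 ] roll units 0.001 tip z 0.0322 lane [ 0.0609 -0.0003] t 18.95 F [-9.2  2.6  7.3] open 0.0004 q6 -0.41
```

```bash
python3 -m creep '[{"gripper":-1.0,"tx":0.0,"ty":-0.02,"tz":0.0,"roll":0.0},{"gripper":-1.0,"tx":0.0,"ty":0.0,"tz":0.0,"roll":0.0}]'| grep -E "pos|cont"
python3 -m creep '[{"gripper":-1.0,"tx":0.0,"ty":-0.02,"tz":0.0,"roll":0.0},{"gripper":-1.0,"tx":0.0,"ty":0.0,"tz":0.0,"roll":0.0}]'| grep -E "pos|cont"
python3 - <<'E'
from h import *
go(*from_lane(.061,0),.1056)
c=camera("side"); save(c,"pics/s5.png",(280,140,400,230),6)
E
```

```text
position: [0.622, 0.0798, 0.1048]
contact_force: [-10.4, 1.9, 7.1]
position: [0.6227, 0.0797, 0.1048]
contact_force: [-10.8, 2.3, 7.5]
tx ty tz units [-0.007  0.034 -0.02 ] roll units 0.0 tip z 0.0322 lane [ 0.0624 -0.0003] t 19.2833 F [-10.8   2.3   7.5] open -0.0001 q6 -0.41
```

View pics/s5.png

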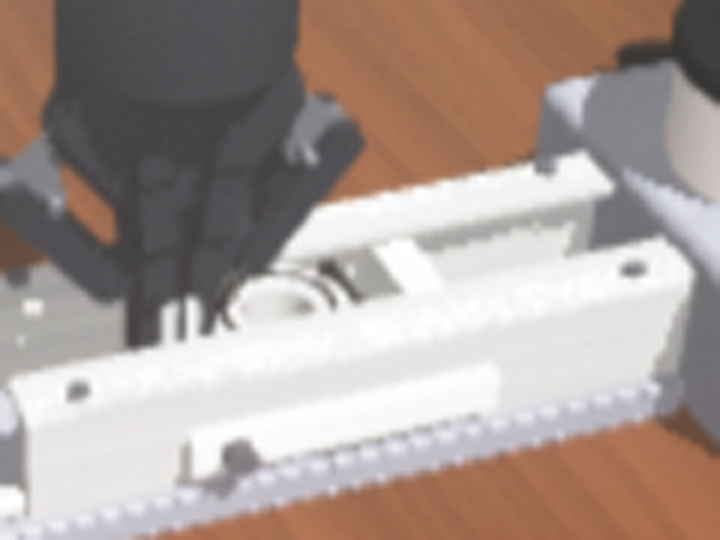

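Picture: the bearing (crop 285,305) is pressed against the dark pad, close to the white plunger stop block. The flap is hidden. I'll creep on to feel the solid stop, staying well below 22 N.

```bash
python3 -m creep '[{"gripper":-1.0,"tx":0.0,"ty":-0.02,"tz":0.0,"roll":0.0},{"gripper":-1.0,"tx":0.0,"ty":0.0,"tz":0.0,"roll":0.0}]'| grep -E "pos|cont"
python3 -m creep '[{"gripper":-1.0,"tx":0.0,"ty":-0.015,"tz":0.0,"roll":0.0},{"gripper":-1.0,"tx":0.0,"ty":0.0,"tz":0.0,"roll":0.0}]'| grep -E "pos|cont"
python3 -m creep '[{"gripper":-1.0,"tx":0.0,"ty":-0.015,"tz":0.0,"roll":0.0},{"gripper":-1.0,"tx":0.0,"ty":0.0,"tz":0.0,"roll":0.0}]'| grep -E "pos|cont"
```

```text
position: [0.6235, 0.0797, 0.1048]
contact_force: [-11.7, 2.5, 8.7]
position: [0.624, 0.0797, 0.1048]
contact_force: [-11.4, 2.4, 8.1]
position: [0.6246, 0.0797, 0.1048]
contact_force: [-11.0, 2.7, 9.0]
```

```bash
python3 -m creep '[{"gripper":-1.0,"tx":0.0,"ty":-0.015,"tz":0.0,"roll":0.0},{"gripper":-1.0,"tx":0.0,"ty":0.0,"tz":0.0,"roll":0.0}]'| grep -E "pos|cont"
python3 -m creep '[{"gripper":-1.0,"tx":0.0,"ty":-0.015,"tz":0.0,"roll":0.0},{"gripper":-1.0,"tx":0.0,"ty":0.0,"tz":0.0,"roll":0.0}]'| grep -E "pos|cont"
```

```text
position: [0.6251, 0.0797, 0.1048]
contact_force: [-10.7, 1.6, 6.7]
position: [0.6257, 0.0796, 0.1048]
contact_force: [-12.5, 1.9, 8.3]
```

```bash
python3 -m creep '[{"gripper":-1.0,"tx":0.0,"ty":-0.01,"tz":0.0,"roll":0.0},{"gripper":-1.0,"tx":0.0,"ty":0.0,"tz":0.0,"roll":0.0}]'| grep -E "pos|cont"
python3 -m creep '[{"gripper":-1.0,"tx":0.0,"ty":-0.01,"tz":0.0,"roll":0.0},{"gripper":-1.0,"tx":0.0,"ty":0.0,"tz":0.0,"roll":0.0}]'| grep -E "pos|cont"
```

```text
position: [0.626, 0.0796, 0.1048]
contact_force: [-10.3, 2.7, 8.7]
position: [0.6264, 0.0796, 0.1048]
contact_force: [-10.3, 2.7, 8.3]
```

```bash
python3 -m creep '[{"gripper":-1.0,"tx":0.0,"ty":-0.015,"tz":0.0,"roll":0.0},{"gripper":-1.0,"tx":0.0,"ty":0.0,"tz":0.0,"roll":0.0}]'| grep -E "pos|cont"
python3 -m creep '[{"gripper":-1.0,"tx":0.0,"ty":-0.015,"tz":0.0,"roll":0.0},{"gripper":-1.0,"tx":0.0,"ty":0.0,"tz":0.0,"roll":0.0}]'| grep -E "pos|cont"
```

```text
position: [0.627, 0.0796, 0.1048]
contact_force: [-12.3, 1.2, 8.8]
position: [0.6274, 0.0795, 0.1048]
contact_force: [-11.8, 1.5, 9.0]
```

```bash
python3 -m creep '[{"gripper":-1.0,"tx":0.0,"ty":-0.015,"tz":0.0,"roll":0.0},{"gripper":-1.0,"tx":0.0,"ty":0.0,"tz":0.0,"roll":0.0}]'| grep -E "pos|cont"
python3 -m creep '[{"gripper":-1.0,"tx":0.0,"ty":0.0,"tz":0.0,"roll":0.0}]'| grep -E "clock|pos|cont"
```

```text
position: [0.6276, 0.0795, 0.1048]
contact_force: [-14.2, 2.6, 10.2]
clock: 21.08
position: [0.6276, 0.0795, 0.1048]
contact_force: [-14.0, 3.0, 9.3]
```

The position stalled and the force stepped up to 14 N, so the solid stop is reached, about 5 mm past the flap's pop. Easing back slowly.

```bash
python3 -m creep '[{"gripper":-1.0,"tx":0.0,"ty":0.02,"tz":0.0,"roll":0.0},{"gripper":-1.0,"tx":0.0,"ty":0.03,"tz":0.0,"roll":0.0},{"gripper":-1.0,"tx":0.0,"ty":0.03,"tz":0.0,"roll":0.0},{"gripper":-1.0,"tx":0.0,"ty":0.03,"tz":0.0,"roll":0.0},{"gripper":-1.0,"tx":0.0,"ty":0.03,"tz":0.0,"roll":0.0},{"gripper":-1.0,"tx":0.0,"ty":0.03,"tz":0.0,"roll":0.0}]'| grep -E "pos|cont|gras"
python3 -m creep '[{"gripper":-1.0,"tx":0.0,"ty":0.03,"tz":0.0,"roll":0.0},{"gripper":-1.0,"tx":0.0,"ty":0.03,"tz":0.0,"roll":0.0},{"gripper":-1.0,"tx":0.0,"ty":0.03,"tz":0.0,"roll":0.0},{"gripper":-1.0,"tx":0.0,"ty":0.03,"tz":0.0,"roll":0.0},{"gripper":-1.0,"tx":0.0,"ty":0.03,"tz":0.0,"roll":0.0}]'| grep -E "pos|cont|gras"
python3 -m creep '[{"gripper":-1.0,"tx":0.0,"ty":0.03,"tz":0.0,"roll":0.0},{"gripper":-1.0,"tx":0.0,"ty":0.03,"tz":0.0,"roll":0.0},{"gripper":-1.0,"tx":0.0,"ty":0.03,"tz":0.0,"roll":0.0},{"gripper":-1.0,"tx":0.0,"ty":0.03,"tz":0.0,"roll":0.0}]'| grep -E "clock|pos|cont|gras"
```

```text
position: [0.6233, 0.0798, 0.1049]
contact_force: [-3.0, 0.2, 3.4]
grasp_force: 1.9
position: [0.6173, 0.08, 0.1049]
contact_force: [-2.7, 1.7, 1.9]
grasp_force: 1.5
clock: 22.33
position: [0.6126, 0.0802, 0.1049]
contact_force: [-2.5, 0.7, 2.1]
grasp_force: 1.1
```

```bash
python3 -m creep '[{"gripper":-1.0,"tx":0.0,"ty":0.03,"tz":0.0,"roll":0.0},{"gripper":-1.0,"tx":0.0,"ty":0.03,"tz":0.0,"roll":0.0},{"gripper":-1.0,"tx":0.0,"ty":0.03,"tz":0.0,"roll":0.0},{"gripper":-1.0,"tx":0.0,"ty":0.03,"tz":0.0,"roll":0.0}]'| grep -E "pos|cont|gras"
python3 -m creep '[{"gripper":-1.0,"tx":0.0,"ty":0.03,"tz":0.0,"roll":0.0},{"gripper":-1.0,"tx":0.0,"ty":0.03,"tz":0.0,"roll":0.0},{"gripper":-1.0,"tx":0.0,"ty":0.03,"tz":0.0,"roll":0.0}]'| grep -E "pos|cont|gras"
python3 -m creep '[{"gripper":-1.0,"tx":0.0,"ty":0.03,"tz":0.0,"roll":0.0},{"gripper":-1.0,"tx":0.0,"ty":0.03,"tz":0.0,"roll":0.0},{"gripper":-1.0,"tx":0.0,"ty":0.03,"tz":0.0,"roll":0.0}]'| grep -E "clock|pos|cont|gras"
python3 -m creep '[{"gripper":-1.0,"tx":0.0,"ty":0.03,"tz":0.0,"roll":0.0},{"gripper":-1.0,"tx":0.0,"ty":0.03,"tz":0.0,"roll":0.0},{"gripper":-1.0,"tx":0.0,"ty":0.03,"tz":0.0,"roll":0.0}]'| grep -E "clock|pos|cont|gras"
```

```text
position: [0.6078, 0.0803, 0.105]
contact_force: [-0.7, 0.1, 0.8]
grasp_force: 0.7
position: [0.6041, 0.0805, 0.1049]
contact_force: [-0.9, -0.0, 0.4]
grasp_force: 0.4
clock: 23.17
position: [0.6006, 0.0806, 0.1049]
contact_force: [-0.5, 0.5, -0.7]
grasp_force: 0.0
clock: 23.42
position: [0.5969, 0.0807, 0.1049]
contact_force: [-0.2, -0.3, 0.2]
grasp_force: 0.0
```

Contact faded to zero at tool x ≈ 0.602, about 25 mm back from the stop, as expected for the flap. Withdrawing the fingers and checking.

```bash
python3 -m creep '[{"gripper":-1.0,"tx":0.0,"ty":0.05,"tz":0.0,"roll":0.0},{"gripper":-1.0,"tx":0.0,"ty":0.1,"tz":0.0,"roll":0.0},{"gripper":-1.0,"tx":0.0,"ty":0.1,"tz":0.0,"roll":0.0},{"gripper":-1.0,"tx":0.0,"ty":0.0,"tz":-0.1,"roll":0.0},{"gripper":-1.0,"tx":0.0,"ty":0.0,"tz":-0.3,"roll":0.0},{"gripper":-1.0,"tx":0.0,"ty":0.0,"tz":-0.6,"roll":0.0},{"gripper":-1.0,"tx":0.0,"ty":0.0,"tz":-0.8,"roll":0.0},{"gripper":-1.0,"tx":0.0,"ty":0.0,"tz":-0.8,"roll":0.0},{"gripper":-1.0,"tx":0.0,"ty":0.0,"tz":-0.8,"roll":0.0},{"gripper":-1.0,"tx":0.0,"ty":0.6,"tz":-0.3,"roll":0.0}]' && python3 -m creep '[{"gripper":-1.0,"tx":0.0,"ty":0.9,"tz":0.0,"roll":0.0},{"gripper":-1.0,"tx":0.0,"ty":0.9,"tz":0.0,"roll":0.0},{"gripper":-1.0,"tx":0.0,"ty":0.9,"tz":0.0,"roll":0.0},{"gripper":-1.0,"tx":0.0,"ty":0.9,"tz":0.0,"roll":0.0},{"gripper":-1.0,"tx":0.0,"ty":0.5,"tz":0.0,"roll":0.0},{"gripper":-1.0,"tx":0.0,"ty":0.0,"tz":0.0,"roll":0.0}]'
python3 - <<'E'
from h import *
c=camera("top"); s=camera("side")
a=cv2.resize(cv2.cvtColor(c["img"],cv2.COLOR_RGB2BGR)[120:220,225:285],None,fx=6,fy=6,interpolation=cv2.INTER_CUBIC)
b=cv2.resize(cv2.cvtColor(s["img"],cv2.COLOR_RGB2BGR)[145:245,265:352],None,fx=5,fy=6,interpolation=cv2.INTER_CUBIC)
cv2.imwrite("pics/fin.png",np.hstack([a,b])); print(a.shape,b.shape)
for n,cc in(("top",c),("side",s)):
    for k in("bearing","flap"):
        for r in spot_in(cc,k): print(n,k,round(r["p"],2),np.round(r["rect"],1),to_lane(at_z(cc,r["rect"][:2],.051)).round(3))
E
```

```text
clock: 24.25
position: [0.5664, 0.082, 0.2578]
tcp_rot: [-0.694, 0.72, -0.003, 0.003]
contact_force: [0.6, 0.7, 0.8]
opening: 0.0003
grasp_force: 0.0
clock: 24.75
position: [0.3958, 0.0876, 0.2538]
tcp_rot: [-0.694, 0.72, 0.0, 0.001]
contact_force: [0.5, -0.8, -0.3]
opening: 0.0001
grasp_force: 0.0
(600, 360, 3) (600, 435, 3)
top bearing 0.82 [386.6 211.1  25.4  19.5] [ 0.024 -0.341]
top bearing 0.67 [305.9 208.2  19.2  25.1] [ 0.018 -0.142]
top bearing 0.66 [246.9 180.7  13.9  24.2] [0.076 0.006]
top bearing 0.63 [333.6 172.6  19.3  18.7] [ 0.111 -0.206]
top bearing 0.28 [337.1 261.6  25.1  21.4] [-0.106 -0.224]
top flap 0.45 [246.2 156.9 100.9 192.1] [0.136 0.012]
side bearing 0.88 [315.6 253.4  27.2  38.9] [ 0.017 -0.16 ]
side bearing 0.86 [373.6 358.8  41.3  47.8] [ 0.018 -0.368]
side bearing 0.66 [381.8 271.4  33.8  36.9] [ 0.103 -0.233]
side bearing 0.61 [316.9 193.1  19.   10.9] [ 0.082 -0.001]
```

View pics/fin.png

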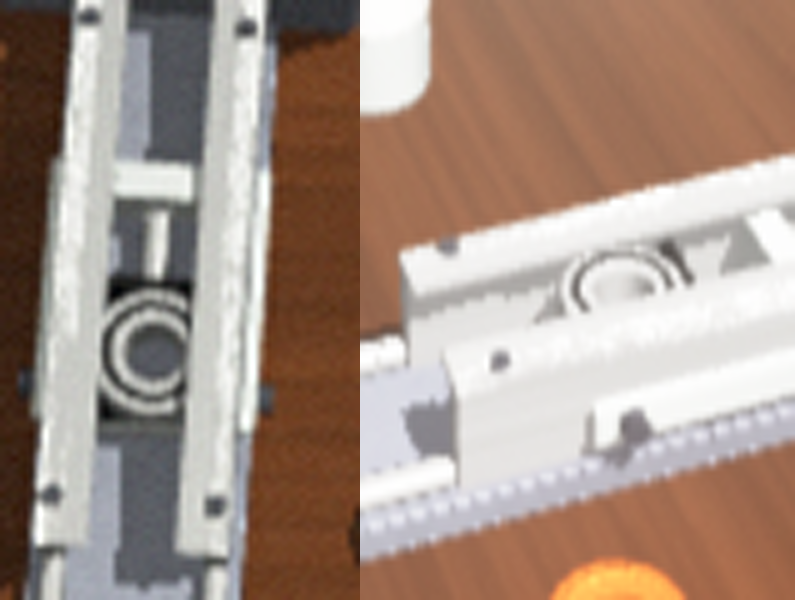

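Picture: the bearing (crop 152,352) sits upright under the lips. The dark pad is pressed at its inner side (150,288), and the light flap edge is right behind it at (140,425), where it stood before loading. The bystanders are unchanged. One numeric check of the gap before I hand in.

Run:
```python
from h import *
c=camera("top")
T=lambda u,v:(u/6+225,v/6+120)
print("centre top",to_lane(at_z(c,T(152,352),.051)),"rim rear",to_lane(at_z(c,T(148,415),.051)),"flap edge",to_lane(at_z(c,T(140,424),.027)))
# brightness profile along slot, rows
im=c["img"].mean(2); print([(r,int(im[r,247:251].mean())) for r in range(164,200)])
for q in (.07,.08,.0857): e=px(c,[*from_lane(q),.051])[0]; print(q,e.round(1))
```

```text
centre top [ 0.08188186 -0.00236653] rim rear [ 0.05570913 -0.00255935] flap edge [0.05606924 0.00170054]
[(164, 131), (165, 117), (166, 73), (167, 38), (168, 110), (169, 157), (170, 113), (171, 113), (172, 180), (173, 174), (174, 106), (175, 76), (176, 70), (177, 77), (178, 88), (179, 88), (180, 89), (181, 89), (182, 104), (183, 155), (184, 177), (185, 120), (186, 106), (187, 170), (188, 155), (189, 85), (190, 81), (191, 92), (192, 83), (193, 89), (194, 92), (195, 92), (196, 92), (197, 92), (198, 91), (199, 93)]
0.07 [249.  183.4]
0.08 [249.3 179.4]
0.0857 [249.5 177.1]
```

The bearing's rear (55.7 mm) coincides with the flap edge (56 mm), so it rests on the flap with nothing else touching it. Handing in.

```bash
python3 -c "
from cell import *
print(job_done())"
```

```text
the job is handed in; nothing more can be done
None
```

The steel bearing is loaded in the lane, resting on the raised flap with the fingers clear, and the job was handed in at about 25 s on the robot's clock; the highest reading was about 22 N, when I set the bearing down, and about 14 N while pushing.

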